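Clip a spot plate for a reading and free it again

TASK

Pushing with closed fingertips only, slide the white spot plate gently along its guides to the end stop of the reader and bed it there with a steady press of about 8 N for a second, never over 12 N. Then push the spring clip round by its post onto the plate's edge, fully to its inner stop, leave it clamped for three seconds while the reading is taken, and swing it clear again, fully back to its outer stop. Stay under 18 N on the clip, and leave the plate home and the bottles and dish alone.

Things in the scene. Friction and masses are not known exactly. Their poses are not given: they have to be found in the camera images.
- stage: Grey reader stage fixed to the bench, 220 x 200 x 30 mm (x, y, z). Origin: centre of its underside, on the bench; its flat top is 30 mm above. Its x axis runs along the plate's guides towards the end stop (away from the robot), y to the left, z up. Two guide rails 4 mm high, inner faces 53 mm apart, run from x=-20 to +60 mm. Never push stage or clip with over 18 N.
- stop_face (a point): Middle of the end stop's face, at stage x=+60, y=0, 36 mm above the bench. The stop is a hard aluminium bar, 62 mm long, 12 mm high over the stage top. Behind it stands a black reader housing, 22 mm high over the stage top, x=+74 to +108 mm.
- plate_center (a point): Centre of the loose white porcelain spot plate, 90 x 50 x 8 mm (along stage x, y, z), 60 to 130 g, on the stage top between the rails (1.5 mm play each side), 15 to 40 mm short of the stop. Home: stage x=+15 mm. It slides with under 1 N; push its near end face (45 mm before the centre) along stage +x, fingertips 3 to 4 mm above the stage top. Brittle: never push it with over 12 N.
- clip (a joint): Angle of the steel spring clip about its upright pivot screw, rad: 0 at the outer stop (clear), 1.15 at the inner stop (clamping), both hard. Starts at 0 to 0.25, stays where left. At 0.52 it points from the pivot along stage -x; more swings its tip towards stage -y (over the plate), less towards +y.
- clip_post (a point): Centre of the clip's upright round steel post, 12 mm in diameter, 17 to 47 mm above the stage top, 45 mm from the pivot. Push it with closed fingertips (ends about 27 mm above the stage top) along stage -y from outside to swing the clip on, along +y from inside to clear it. Its stage x stays 10 to 19 mm; its stage y goes from +77 mm (outer stop) to +28 mm (inner stop).
- clip_pivot (a point): Foot of the pivot screw on the stage top, at stage x=+55, y=+55 mm. The screw head ends 23 mm above the stage top; the clip's rigid arm lies 13 to 17 mm above the stage top.
- leaf: Sprung leaf under the clip's rigid arm, origin at its root 8 mm from the pivot. Its ski-shaped nose, 72 mm from the pivot, hangs 4.5 mm over the stage top, climbs the plate's 8 mm edge by its own ramp and presses on it with 1 to 3 N. At the post the clip swings freely with 1 to 2 N, needs 4 to 9 N while the nose climbs (joint 0.8 to 0.93) and 4 to 6 N dragging on, then the hard stop.
- bottle_a: White screw-capped bottle, 68 mm in diameter, 145 mm tall, origin at the centre of its foot; leave alone.
- bottle_b: Another such bottle; leave alone.
- dropper: Small amber bottle with a black cap, 38 mm in diameter, 75 mm tall, origin at its foot; leave alone.
- dish: White porcelain dish, 70 mm in diameter, 24 mm tall, origin at its foot; leave alone.
Things that resemble listed ones, but are neither listed nor needed, are in the scene too. Of the things like the part that bears plate_center, leave any that is blue; of the rest the smaller one is meant.

How it is judged:
By the outcome, as a careful person would: the job done as asked, in the order asked, and still so for the second after the job is handed in, with the robot touching nothing.
It also fails if it takes over 72 s, if anything falls off the work surface, if the arm or the gripper's body presses on something with over 40 N, if the wrist force passes 120 N, or if a joint passes its speed limit or range.

ROBOT

A 6-joint arm with a two-finger parallel gripper is mounted at the origin on the work surface. World frame = base frame: x ahead of the robot, y to its left, z up, the work surface at z = 0. Lengths are in m, angles in degrees, forces in N, time in s.
With the tool pointing down it reaches from about 0.3 to 0.75 m from the base axis. Payload 8.5 kg.
Tool frame: the origin (TCP) lies between the finger pads; the fingertips stand 25 mm ahead of it and the grasp point (between the pads) lies 6 mm ahead of it; x points along the fingers, y is the direction in which the jaws open and shut, and the axes are right-handed (so a half turn about x gives the same grasp; the last joint's range is limited). The gripper opens to 85 mm and grips with 20 to 120 N. Pads are 22 mm wide; open, the fingers measure 114 mm over their backs; the gripper's body (76 mm by 85 mm) begins 54 mm behind the grasp point. The pads swing forward as they close: fully open they stand 13 mm farther back than shut.
Start: joints at [51.32, 21.807, 74.336, -0, 83.858, -12.336], TCP at [0.244, 0.493, 0.224] pointing down, gripper open.
Joint ranges: [-178.18, 178.18], [-50.72, 133.34], [12.68, 142.11], [-81.47, 261.47], [9.98, 163.14], [-165.26, 165.26]. Speed limits (degrees/s): [136.94, 136.94, 180, 180, 180, 180].

INTERFACE

Orientations are given as a 3x3 rotation matrix whose columns are the frame's x, y, z axes.
In Python, from rig import sensors, get_image, workorder gives the robot as it stands.
- The arm moves only by the tool arm_command, never from a script. Its argument "plan" is a list that holds one entry, the list of rows, each a list of 6 numbers: the shift along the tool's x, y, z in units of 25 mm (1.0 is 25 mm), then the turn, a rotation vector about the tool's x, y, z in units of 6 degrees (1.0 is 6 degrees). In form: [[[dx, dy, dz, ax, ay, az], ...]]. A call has 1 to 10 rows; each row is the pose to reach, as a shift and turn from the pose commanded when the call began, along the tool's axes at that moment; what a row does not reach only later rows make up. A row lasts 1/10 s, in which the tool goes at most 50 mm and 8.59 degrees, less where a joint would pass 70% of its speed; a pose out of reach is approached as far as the arm can. A call with a gripper value outside its range is refused whole. "jaw" is the closure, from 0 (fully open) to 1 (shut), set as the call begins (left out, the last holds). The fingers move at their own pace and stop on an object; "newtons" is the grip in N (left out, the last holds). Time passes only in rows, so rows that repeat a pose let the fingers close. It gives the time, the measured TCP pose, the force and the opening at its end, in the units of the state.
- sensors.observe(): the state, without advancing time (a new reading comes with each control period).
- get_image(name): name is "scene" or "top"; returns a dict with "img" (400x640x3 uint8, red, green, blue), "fx", "fy", "cx", "cy" (pixels), "dist" ([k1, k2, p1, p2, k3] as OpenCV has them; the pictures are not rectified), "T" (4x4, takes a point from camera to world coordinates). Camera axes: x right, y up, looking along -z (the intrinsics and any distortion apply to the point x, -y, -z); pixel columns grow to the right and rows downward; lengths in m; the calibration is good to about 2 mm. A picture is of the moment at which its call begins. There is no depth.
- workorder.close_job(): hands the job in, once; it reports no verdict.
The state is a dict: "time_s": time; "q": joint angles; "qvel": joint speeds; "joint_efforts": joint torques, N m; "position": TCP position; "tool_rot": TCP orientation; "ft_force": force on the tool from outside, world axes, zero at the start; "wrist_torque": the same for the moment, N m; "grip_width": finger opening in m.
Only numpy, scipy, OpenCV 4.12 (cv2) and the standard library are available. Lean on these libraries where they do the work, as an engineer would, in place of code of your own. Each camera call takes 0.05 s, during which the arm holds its last target. There are 200 camera calls.

## Working session

There is one attempt and no reset: what is moved stays moved. The work goes in short steps, Python scripts to look and compute and a tool call to move; the robot and the scene stay as the last step left them, time stands still between calls to the robot, and variables do not carry over. Pictures are saved under pics/ and viewed, about 8 in all and at most 12, crops included, and the job is handed in when it is done.

Besides the shell and the picture viewer there is one more tool, called after "Request:" as name(argument=value, ...), one argument or row to a line, values as JSON. arm_command: Moves the arm, as the interface text tells. Its arguments: {"type":"object","properties":{"plan":{"type":"array","items":{"type":"array","items":{"type":"array","items":{"type":"number"}}}},"jaw":{"type":"number"},"newtons":{"type":"number"}},"required":["plan"]}

```bash
mkdir -p pics; ls; python3 - <<'E'
from rig import sensors,get_image
import cv2,numpy as np
s=sensors.observe()
for k in('time_s','position','tool_rot','ft_force','grip_width'):print(k,s[k])
for n in('scene','top'):
    d=get_image(n);cv2.imwrite(f'pics/{n}0.png',d['img'][:,:,::-1])
    print(n,d['fx'],d['fy'],d['cx'],d['cy'],d['dist'],np.round(d['T'],4).tolist())
E
```

```text
pics
time_s 0.0
position [0.24386341 0.49263121 0.22291506]
tool_rot [[-9.03204664e-04  4.43766054e-01  8.96142217e-01]
 [-1.13940096e-03  8.96141545e-01 -4.43766869e-01]
 [-9.99998943e-01 -1.42187761e-03 -3.03771756e-04]]
ft_force [ 0.57904782  0.22873062 -0.51796118]
grip_width 0.08523143538690069
scene 393.29977043983536 393.29977043983536 325.3164869182483 202.99375913823837 [-0.02293921  0.          0.          0.          0.        ] [[-0.3514, -0.6758, 0.6479, 1.2562], [0.9361, -0.2409, 0.2564, 0.3118], [-0.0172, 0.6966, 0.7173, 0.7662], [0.0, 0.0, 0.0, 1.0]]
top 366.1114152956178 366.1114152956178 313.25751533663083 198.02334274194885 [-0.02386998  0.          0.          0.          0.        ] [[-0.1107, 0.9671, -0.2289, 0.4865], [-0.9938, -0.1088, 0.021, 0.0647], [-0.0046, 0.2298, 0.9732, 0.7877], [0.0, 0.0, 0.0, 1.0]]
```

View pics/top0.png

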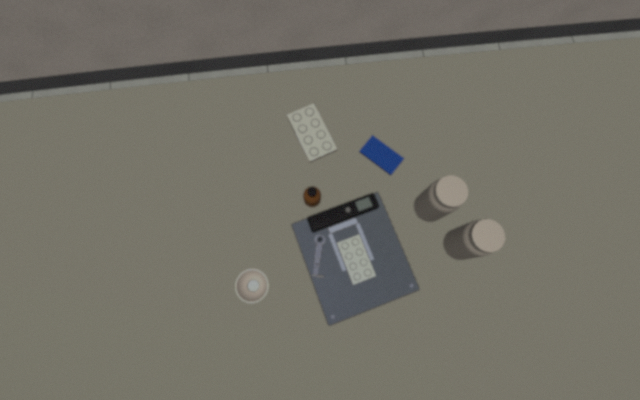

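View pics/scene0.png

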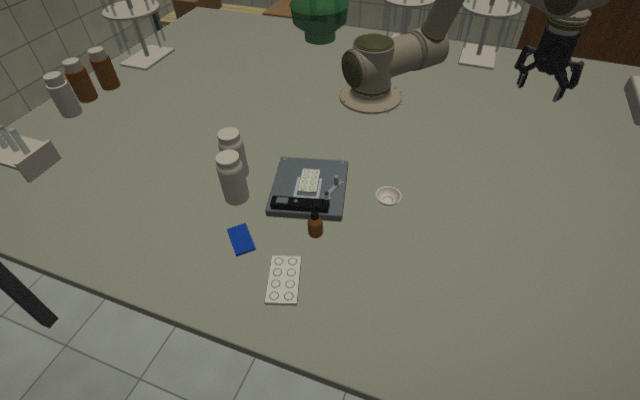

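Candidates: the white plate on the stage at top (356,260), a larger white plate on the bench at (312,132), and a blue one at (382,155). The one on the stage fits: it isn't blue, it's the smaller, and it lies between the rails. I'll confirm it in an enlarged crop.

```bash
python3 - <<'E'
import cv2,numpy as np
a=cv2.imread('pics/top0.png')[185:330,285:425];a=cv2.resize(a,None,fx=4,fy=4,interpolation=cv2.INTER_CUBIC)
b=cv2.imread('pics/scene0.png')[150:240,260:360];b=cv2.resize(b,(0,0),fx=2.2,fy=2.2,interpolation=cv2.INTER_CUBIC)
c=np.zeros((580,560+220,3),np.uint8);c[:,:560]=a;c[:b.shape[0],560:560+b.shape[1]]=b
cv2.imwrite('pics/crop1.png',cv2.convertScaleAbs(c,alpha=1.5))
E
```

```text
(no output)
```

View pics/crop1.png

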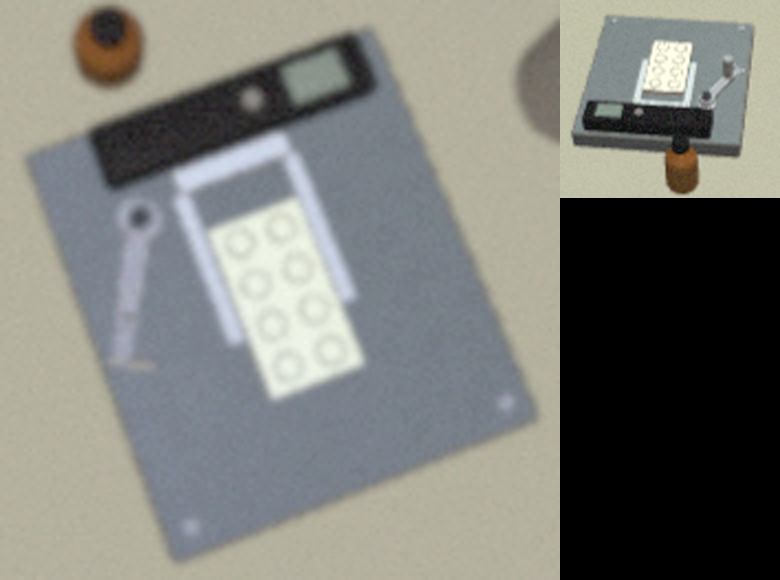

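The crop confirms it: the white 8-spot plate lies between the rails, short of the stop, with its corners at about crop (208,230), (298,197), (366,365), (272,400). The clip pivot is at (139,218), with the arm pointing down to about (120,360), so it is near the outer stop. Next I'll fit the stage pose.

```bash
cat >h.py <<'E'
import numpy as np,cv2
from scipy.optimize import least_squares
def proj(d,P):
    T=np.array(d['T']);p=(np.asarray(P,float)-T[:3,3])@T[:3,:3]
    p=p*[1,-1,-1]
    K=np.array([[d['fx'],0,d['cx']],[0,d['fy'],d['cy']],[0,0,1.]])
    return cv2.projectPoints(p.reshape(-1,1,3),np.zeros(3),np.zeros(3),K,np.array(d['dist'],float))[0].reshape(-1,2)
def ray(d,uv,z):
    K=np.array([[d['fx'],0,d['cx']],[0,d['fy'],d['cy']],[0,0,1.]]);T=np.array(d['T'])
    n=cv2.undistortPoints(np.array(uv,float).reshape(-1,1,2),K,np.array(d['dist'],float)).reshape(-1,2)
    r=np.c_[n[:,0],-n[:,1],-np.ones(len(n))]@T[:3,:3].T
    return T[:3,3]+r*((z-T[2,3])/r[:,2])[:,None]
def st2w(s,P):
    P=np.asarray(P,float);c,n=np.cos(s[2]),np.sin(s[2])
    return np.c_[s[0]+c*P[:,0]-n*P[:,1],s[1]+n*P[:,0]+c*P[:,1],P[:,2]]
def w2st(s,P):
    P=np.asarray(P,float);c,n=np.cos(s[2]),np.sin(s[2]);x,y=P[:,0]-s[0],P[:,1]-s[1]
    return np.c_[c*x+n*y,-n*x+c*y,P[:,2]]
E
python3 - <<'E'
from h import *
from rig import get_image
d=get_image('top')
f=lambda L:(np.array(L,float)+.5)/4-.5+[285,185]
uv=f([(25,158),(375,28),(538,415),(178,562),(139,218),(173,178),(285,137),(237,346),(350,300),(92,132),(360,35)])
M=np.array([(110,100,30),(110,-100,30),(-110,-100,30),(-110,100,30),(55,55,53),(60,31,42),(72,-31,42),(-20,28.5,34),(-20,-28.5,34),(108,62,52),(108,-62,52)])/1e3
use=[0,1,2,3,4,7,8]
g=lambda s:(proj(d,st2w(s,M[use]))-uv[use]).ravel()
r=least_squares(g,[.4,0,.3],loss='soft_l1');s=r.x;print(s,np.degrees(s[2]),np.round(r.fun.reshape(-1,2),2).tolist())
np.save('s.npy',s)
print(np.round(w2st(s,ray(d,f([(208,230),(298,197),(366,365),(272,400)]),.038))*1e3,1).tolist())
print('clip arm tip',np.round(w2st(s,ray(d,f([(120,360),(128,315)]),.047))*1e3,1).tolist())
print('bottles',np.round(ray(d,[(450,188),(486,232)],.145),3).tolist(),ray(d,[(252,286)],.024),ray(d,[(312,191)],.075))
E
```

```text
[ 0.53416802 -0.02184362  0.25487587] 14.603311619452073 [[-0.78, -0.51], [-0.41, -1.21], [1.94, 0.88], [-0.52, 1.63], [0.41, -0.02], [1.4, -1.03], [-0.89, 0.25]]
[[38.5, 24.2, 38.0], [37.6, -25.3, 38.0], [-52.8, -24.6, 38.0], [-51.7, 25.9, 38.0]]
clip arm tip [[-6.5, 89.7, 47.0], [12.7, 78.1, 47.0]]
bottles [[0.628, -0.198, 0.145], [0.542, -0.246, 0.145]] [[0.49730938 0.19242368 0.024     ]] [[0.66880292 0.05026276 0.075     ]]
```

```bash
cat >>h.py <<'E'
from scipy.spatial.transform import Rotation as Ro
def go(x,y,tip,yoff=0,P=None,R=None):
    "row to bring fingertips to stage x,y (m), tip height over stage top, tool y along stage y + yoff deg"
    from rig import sensors
    s=np.load('s.npy');o=sensors.observe()
    P=np.array(o['position']) if P is None else P;R=np.array(o['tool_rot']) if R is None else R
    a=s[2]+np.radians(yoff);c,n=np.cos(a),np.sin(a)
    G=np.array([[0,-n,c],[0,c,n],[-1,0,0.]])
    t=st2w(s,[(x,y,.03+tip+.025)])[0]
    print(np.round(np.r_[R.T@(t-P)/.025,Ro.from_matrix(R.T@G).as_rotvec(degrees=True)/6],3).tolist(), 'pos',np.round(P,4),'tgt',np.round(t,4))
def st():
    from rig import sensors
    s=np.load('s.npy');o=sensors.observe()
    p=w2st(s,[o['position']])[0]*1e3;f=np.r_[o['ft_force']];c,n=np.cos(s[2]),np.sin(s[2])
    print('t',round(o['time_s'],2),'stage tip mm',np.round(p-[0,0,55],2),'F stage',np.round([c*f[0]+n*f[1],-n*f[0]+c*f[1],f[2]],2),'w',round(o['grip_width'],4))
E
python3 -c "
from h import *
go(-.085,0,.06)"
```

```text
[4.335, -15.515, 16.97, -6.825, -0.006, 0.009] pos [0.2439 0.4927 0.223 ] tgt [ 0.4519 -0.0433  0.115 ]
```

Request:
arm_command(
  plan=[
    [[4.335, -15.515, 16.97, -6.825, 0, 0], [4.335, -15.515, 16.97, -6.825, 0, 0], [4.335, -15.515, 16.97, -6.825, 0, 0], [4.335, -15.515, 16.97, -6.825, 0, 0], [4.335, -15.515, 16.97, -6.825, 0, 0], [4.335, -15.515, 16.97, -6.825, 0, 0], [4.335, -15.515, 16.97, -6.825, 0, 0], [4.335, -15.515, 16.97, -6.825, 0, 0], [4.335, -15.515, 16.97, -6.825, 0, 0], [4.335, -15.515, 16.97, -6.825, 0, 0]],
  ],
  jaw=1,
  newtons=60,
)

```text
time_s: 1.15
position: [0.4123, 0.0594, 0.136]
tool_rot: [[0.0, -0.252, 0.968], [0.0, 0.968, 0.252], [-1.0, -0.0, 0.0]]
ft_force: [1.3, 1.3, 0.1]
grip_width: -0.0001
```

```bash
python3 -c "
from h import *
st();go(-.085,0,.02)"
```

```text
t 1.15 stage tip mm [-97.4  109.34  80.99] F stage [1.59 0.97 0.14] w -0.0001
[2.44, -4.374, 0.496, -0.001, 0.003, 0.0] pos [0.4123 0.0594 0.136 ] tgt [ 0.4519 -0.0433  0.075 ]
```

Request:
arm_command(
  plan=[
    [[1.6, -4.2, 0.5, 0, 0, 0], [1.6, -4.2, 0.5, 0, 0, 0], [1.6, -4.2, 0.5, 0, 0, 0], [1.6, -4.2, 0.5, 0, 0, 0], [1.6, -4.2, 0.5, 0, 0, 0], [1.6, -4.2, 0.5, 0, 0, 0]],
  ],
)

```text
time_s: 1.75
position: [0.4503, -0.0357, 0.0968]
tool_rot: [[0.0, -0.254, 0.967], [0.0, 0.967, 0.254], [-1.0, -0.0, 0.0]]
ft_force: [-0.7, 0.4, -0.8]
grip_width: -0.0001
```

```bash
python3 - <<'E'
from h import *
from rig import get_image
st();go(-.085,0,.0035)
s=np.load('s.npy')
a=get_image('top');b=get_image('scene')
from rig import sensors
o=sensors.observe();tip=np.array(o['position'])-[0,0,.025]
print('tip px top',proj(a,[tip]),'scene',proj(b,[tip]))
ia=cv2.resize(a['img'][185:330,285:425],None,fx=3.6,fy=3.6,interpolation=cv2.INTER_CUBIC)
ib=cv2.resize(b['img'][120:240,255:355],None,fx=2.9,fy=2.9,interpolation=cv2.INTER_CUBIC)
c=np.zeros((522,800,3),np.uint8);c[:ia.shape[0],:504]=ia;c[:ib.shape[0],505:505+ib.shape[1]]=ib
cv2.imwrite('pics/c2.png',cv2.convertScaleAbs(c[:,:,::-1],alpha=1.5))
E
```

```text
t 1.75 stage tip mm [-84.7    7.73  41.82] F stage [-0.57  0.53 -0.75] w -0.0001
[1.533, -0.309, -0.013, 0.017, 0.004, 0.001] pos [ 0.4503 -0.0357  0.0968] tgt [ 0.4519 -0.0433  0.0585]
tip px top [[370.00355133 297.67440187]] scene [[314.56561572 151.7326682 ]]
```

View pics/c2.png

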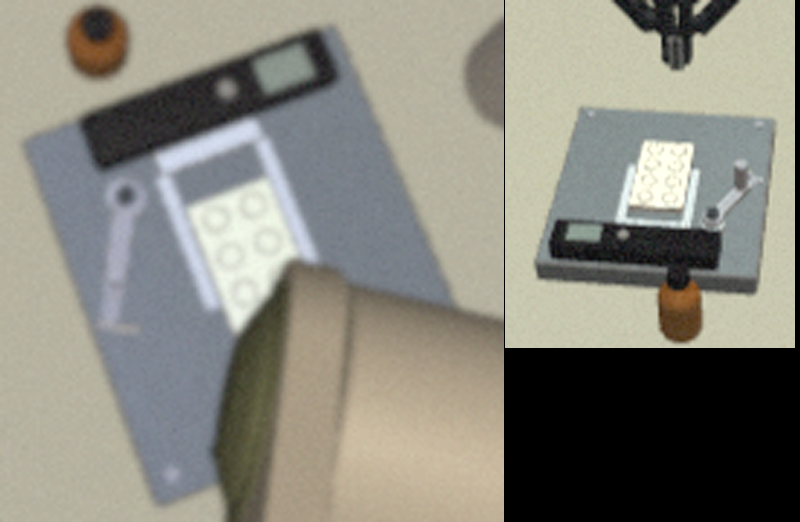

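Request:
arm_command(
  plan=[
    [[0, 0, 0, 0, 0, 0], [0, 0, 0, 0, 0, 0], [0, 0, 0, 0, 0, 0]],
  ],
)

```text
time_s: 2.15
position: [0.4506, -0.0369, 0.0964]
tool_rot: [[0.0, -0.253, 0.968], [-0.0, 0.968, 0.253], [-1.0, -0.0, 0.0]]
ft_force: [0.2, 0.4, 0.7]
grip_width: 0.0001
```

```bash
python3 - <<'E'
from h import *
from rig import get_image,sensors
st();go(-.075,0,.0035)
b=get_image('scene');s=np.load('s.npy')
o=sensors.observe();tip=np.array(o['position'])-[0,0,.025]
x0,y0,k=255,130,7
ib=cv2.resize(b['img'][130:215,255:365],None,fx=7,fy=7,interpolation=cv2.INTER_CUBIC)
ib=cv2.convertScaleAbs(ib,alpha=1.5)[:,:,::-1].copy()
R=np.array(o['tool_rot'])
M=np.array([(110,100,30),(110,-100,30),(-110,-100,30),(-110,100,30),(-52,25,38),(-52,-25,38),(38,25,38),(38,-25,38),(55,55,53),(16,77,77),(-20,28.5,34),(-20,-28.5,34),(108,62,52),(108,-62,52)])/1e3
for P,c in((st2w(s,M),(0,0,255)),(tip+np.array([0*R[:,1],R[:,2]*.011,-R[:,2]*.011]),(255,0,255))):
    for u in proj(b,P):
        cv2.circle(ib,tuple(int(v) for v in ((u+.5-[x0,y0])*7)),3,c,-1)
cv2.imwrite('pics/c3.png',ib)
E
```

```text
t 2.15 stage tip mm [-84.61   6.53  41.39] F stage [0.27 0.31 0.66] w 0.0001
[1.516, -0.261, 0.384, 0.004, 0.002, 0.002] pos [ 0.4506 -0.0369  0.0964] tgt [ 0.4616 -0.0408  0.0585]
```

View pics/c3.png

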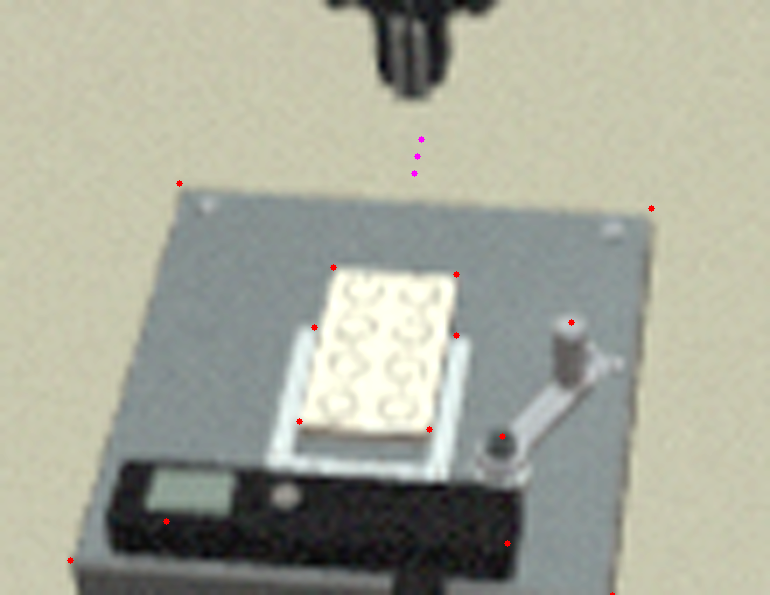

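The stage model matches the scene view well, but the fingertip end shows at about (410,98), roughly 8 px above its predicted spot. I'll check that before descending.

```bash
python3 - <<'E'
from h import *
from rig import get_image,sensors
b=get_image('scene');t=get_image('top');s=np.load('s.npy')
print('base',proj(b,[(0,0,0)]),proj(t,[(0,0,0)]))
y=np.array([.444,.896,0]);p=np.array([.2439,.4926,.2229])
print('start tips',proj(b,[p+y*.045-[0,0,.012],p-y*.045-[0,0,.012],p,p+[0,0,.1]]))
o=sensors.observe();p=np.array(o['position'])
print('q',o['q'])
for h in(-.025,0,.05,.1):print(h,proj(b,[p+[0,0,h]]),proj(t,[p+[0,0,h]]))
i=cv2.imread('pics/scene0.png')[0:130,490:620];i=cv2.resize(i,None,fx=3.8,fy=3.8,interpolation=cv2.INTER_CUBIC)
j=t['img'][130:400,230:480][:,:,::-1];j=cv2.resize(j,None,fx=1.2,fy=1.2)
k=b['img'][20:200,255:400][:,:,::-1];k=cv2.resize(k,None,fx=2,fy=2)
c=np.zeros((600,800,3),np.uint8);c[:i.shape[0],:i.shape[1]]=i;c[:k.shape[0],500:500+k.shape[1]]=k
cv2.imwrite('pics/c4.png',cv2.convertScaleAbs(c,alpha=1.6))
E
```

```text
base [[369.59055423  96.83141395]] [[379.55835641 548.78232814]]
start tips [[549.15984525 111.69140594]
 [516.1425593   98.08146895]
 [533.94778218 100.64299995]
 [548.82463333  63.75892258]]
q [-1.97581086e+01  2.08049296e+01  1.00574399e+02  5.70026527e-05
  5.86222374e+01 -1.24365062e+02]
-0.025 [[314.17976899 151.84541311]] [[370.53184911 297.49351605]]
0 [[313.84294644 144.74160883]] [[372.55461747 297.97054403]]
0.05 [[313.13583773 129.81919861]] [[377.07657843 299.03646835]]
0.1 [[312.38042628 113.86384628]] [[382.36895665 300.28314185]]
```

View pics/c4.png

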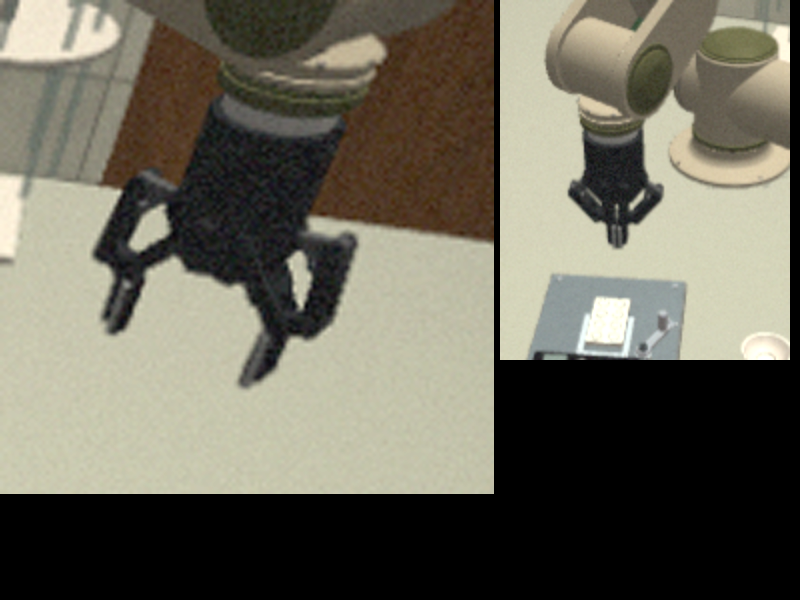

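Pictures so far: 6. At the start and now, the visible tips sit about 28 mm farther back along the tool than documented. The base and stage project correctly, so I'll go down in guarded steps and watch the force to find where the tips really are.

Request:
arm_command(
  plan=[
    [[0.5, -0.26, 0.3, 0, 0, 0], [1.0, -0.26, 0.3, 0, 0, 0], [1.2, -0.26, 0.3, 0, 0, 0], [1.3, -0.26, 0.3, 0, 0, 0], [1.3, -0.26, 0.3, 0, 0, 0], [1.3, -0.26, 0.3, 0, 0, 0], [1.3, -0.26, 0.3, 0, 0, 0]],
  ],
)

```text
time_s: 3.0
position: [0.4597, -0.0415, 0.0642]
tool_rot: [[0.001, -0.252, 0.968], [-0.0, 0.968, 0.252], [-1.0, -0.001, 0.001]]
ft_force: [-0.6, -0.2, -0.9]
grip_width: 0.0
```

```bash
python3 - <<'E'
from h import *
from rig import get_image,sensors
st();go(-.075,0,.0035)
b=get_image('scene');s=np.load('s.npy')
o=sensors.observe();p=np.array(o['position'])
for h in(-.025,0,.025):print(h,(proj(b,[p+[0,0,h]])+.5-[255,110])*7)
ib=cv2.resize(b['img'][110:195,255:365],None,fx=7,fy=7,interpolation=cv2.INTER_CUBIC)
cv2.imwrite('pics/c5.png',cv2.convertScaleAbs(ib,alpha=1.6)[:,:,::-1])
E
```

```text
t 3.0 stage tip mm [-77.    -0.27   9.2 ] F stage [-0.6  -0.08 -0.95] w 0.0
[0.228, 0.011, 0.08, 0.001, 0.007, 0.005] pos [ 0.4597 -0.0415  0.0642] tgt [ 0.4616 -0.0408  0.0585]
-0.025 [[402.33922264 369.12625564]]
0 [[399.77067519 321.37222767]]
0.025 [[397.11971569 272.06485193]]
```

View pics/c5.png

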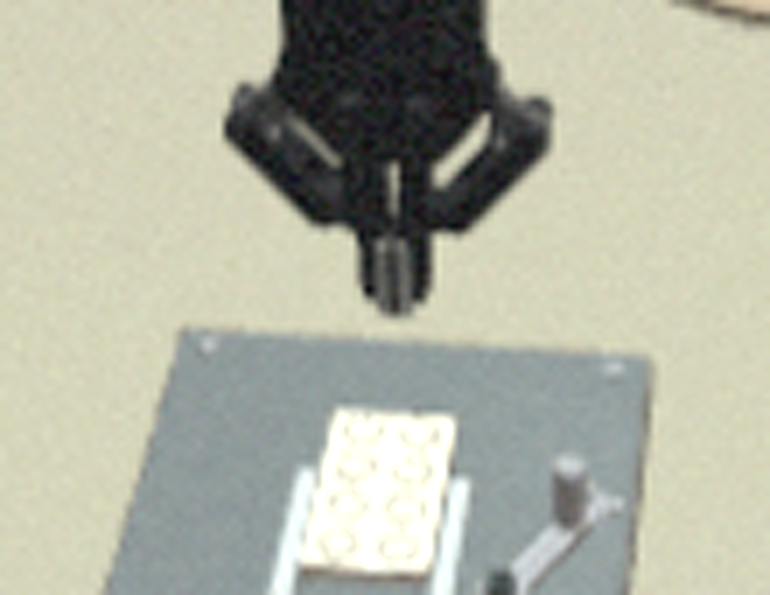

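The tip shows at (396,315) where (402,369) was predicted, so it is really about 28 mm above the documented height, and nothing is touching. I'll keep descending under guard.

Request:
arm_command(
  plan=[
    [[0.2, 0, 0, 0, 0, 0], [0.4, 0, 0, 0, 0, 0], [0.6, 0, 0, 0, 0, 0], [0.75, 0, 0, 0, 0, 0], [0.85, 0, 0, 0, 0, 0], [0.95, 0, 0, 0, 0, 0], [1.0, 0, 0, 0, 0, 0], [1.0, 0, 0, 0, 0, 0]],
  ],
)

```text
time_s: 3.85
position: [0.4595, -0.0415, 0.0387]
tool_rot: [[-0.0, -0.252, 0.968], [0.0, 0.968, 0.252], [-1.0, 0.0, -0.0]]
ft_force: [0.4, 0.1, 0.6]
grip_width: -0.0
```

```bash
python3 - <<'E'
from h import *
st()
E
```

```text
t 3.85 stage tip mm [-77.17  -0.16 -16.32] F stage [ 0.44 -0.    0.6 ] w -0.0
```

Request:
arm_command(
  plan=[
    [[0.1, 0, 0, 0, 0, 0], [0.2, 0, 0, 0, 0, 0], [0.28, 0, 0, 0, 0, 0], [0.28, 0, 0, 0, 0, 0]],
  ],
)

```text
time_s: 4.25
position: [0.4594, -0.0414, 0.0315]
tool_rot: [[-0.0, -0.252, 0.968], [0.0, 0.968, 0.252], [-1.0, 0.0, -0.0]]
ft_force: [0.2, -0.3, 0.3]
grip_width: -0.0001
```

Request:
arm_command(
  plan=[
    [[0.02, 0, 0, 0, 0, 0], [0.04, 0, 0, 0, 0, 0], [0.04, 0, 0, 0, 0, 0]],
  ],
)

```text
time_s: 4.55
position: [0.4595, -0.0415, 0.0308]
tool_rot: [[0.0, -0.252, 0.968], [-0.0, 0.968, 0.252], [-1.0, -0.0, 0.0]]
ft_force: [-0.8, 0.4, 0.5]
grip_width: -0.0
```

Request:
arm_command(
  plan=[
    [[0.02, 0, 0, 0, 0, 0], [0.04, 0, 0, 0, 0, 0], [0.04, 0, 0, 0, 0, 0]],
  ],
)

```text
time_s: 4.85
position: [0.4595, -0.0415, 0.0297]
tool_rot: [[-0.0, -0.252, 0.968], [0.0, 0.968, 0.252], [-1.0, 0.0, -0.0]]
ft_force: [0.2, 0.4, 0.5]
grip_width: -0.0001
```

Request:
arm_command(
  plan=[
    [[0.02, 0, 0, 0, 0, 0], [0.04, 0, 0, 0, 0, 0], [0.04, 0, 0, 0, 0, 0]],
  ],
)

```text
time_s: 5.15
position: [0.4595, -0.0414, 0.0287]
tool_rot: [[-0.0, -0.252, 0.968], [0.0, 0.968, 0.252], [-1.0, 0.0, -0.0]]
ft_force: [-0.1, 0.0, -0.1]
grip_width: -0.0002
```

```bash
python3 - <<'E'
from h import *
from rig import get_image,sensors
st()
b=get_image('scene')
ib=cv2.resize(b['img'][130:190,270:350],None,fx=10,fy=10,interpolation=cv2.INTER_CUBIC)
cv2.imwrite('pics/c6.png',cv2.convertScaleAbs(ib,alpha=1.6)[:,:,::-1])
E
```

```text
t 5.15 stage tip mm [-77.19  -0.14 -26.3 ] F stage [-0.09  0.03 -0.11] w -0.0002
```

View pics/c6.png

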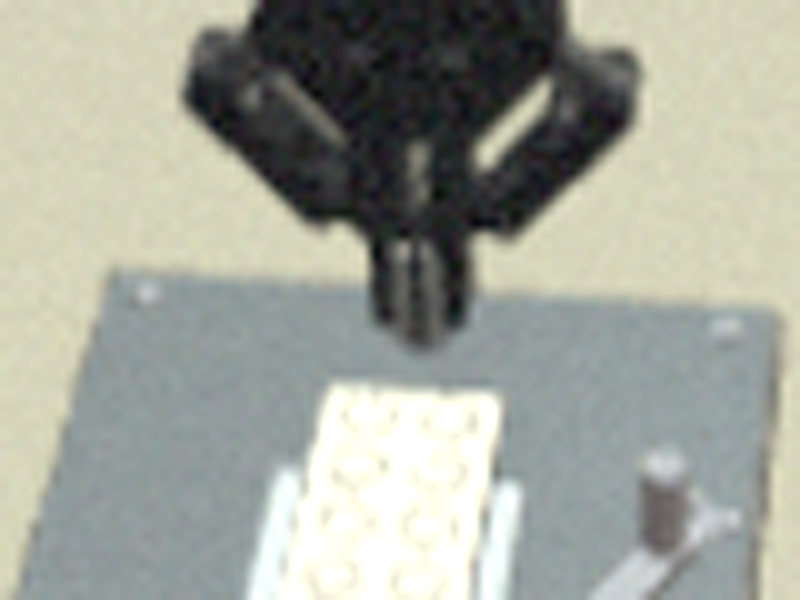

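Pictures so far: 8. The tip end at (425,350) is still over the stage, about 1 to 9 mm up depending on its rounding, with no force. I'll touch down in 1 mm steps.

Request:
arm_command(
  plan=[
    [[0.02, 0, 0, 0, 0, 0], [0.04, 0, 0, 0, 0, 0], [0.04, 0, 0, 0, 0, 0]],
  ],
)

```text
time_s: 5.5
position: [0.4595, -0.0415, 0.0277]
tool_rot: [[-0.0, -0.252, 0.968], [0.0, 0.968, 0.252], [-1.0, 0.0, -0.0]]
ft_force: [-0.7, -0.7, 0.0]
grip_width: -0.0002
```

Request:
arm_command(
  plan=[
    [[0.02, 0, 0, 0, 0, 0], [0.04, 0, 0, 0, 0, 0], [0.04, 0, 0, 0, 0, 0]],
  ],
)

```text
time_s: 5.8
position: [0.4595, -0.0415, 0.0267]
tool_rot: [[-0.0, -0.252, 0.968], [0.0, 0.968, 0.252], [-1.0, 0.0, -0.0]]
ft_force: [0.3, 0.7, 0.2]
grip_width: 0.0003
```

Request:
arm_command(
  plan=[
    [[0.02, 0, 0, 0, 0, 0], [0.04, 0, 0, 0, 0, 0], [0.04, 0, 0, 0, 0, 0]],
  ],
)

```text
time_s: 6.1
position: [0.4595, -0.0415, 0.0257]
tool_rot: [[-0.0, -0.252, 0.968], [0.0, 0.968, 0.252], [-1.0, 0.0, -0.0]]
ft_force: [-0.6, -0.1, -0.2]
grip_width: -0.0001
```

Request:
arm_command(
  plan=[
    [[0.02, 0, 0, 0, 0, 0], [0.04, 0, 0, 0, 0, 0], [0.04, 0, 0, 0, 0, 0]],
  ],
)

```text
time_s: 6.4
position: [0.4595, -0.0415, 0.0247]
tool_rot: [[-0.0, -0.252, 0.968], [0.0, 0.968, 0.252], [-1.0, 0.0, -0.0]]
ft_force: [-0.6, -0.4, -0.4]
grip_width: -0.0001
```

Request:
arm_command(
  plan=[
    [[0.02, 0, 0, 0, 0, 0], [0.04, 0, 0, 0, 0, 0], [0.04, 0, 0, 0, 0, 0]],
  ],
)

```text
time_s: 6.7
position: [0.4595, -0.0415, 0.0237]
tool_rot: [[-0.0, -0.252, 0.968], [0.0, 0.968, 0.252], [-1.0, 0.0, -0.0]]
ft_force: [-0.2, -0.2, -0.2]
grip_width: 0.0
```

Request:
arm_command(
  plan=[
    [[0.02, 0, 0, 0, 0, 0], [0.04, 0, 0, 0, 0, 0], [0.06, 0, 0, 0, 0, 0], [0.06, 0, 0, 0, 0, 0]],
  ],
)

```text
time_s: 7.1
position: [0.4595, -0.0415, 0.0223]
tool_rot: [[-0.0, -0.252, 0.968], [-0.0, 0.968, 0.252], [-1.0, 0.0, -0.0]]
ft_force: [-0.4, 0.2, 1.1]
grip_width: -0.0002
```

```bash
python3 - <<'E'
from h import *
from rig import get_image,sensors
st()
s=np.load('s.npy')
b=get_image('scene');t=get_image('top')
ib=cv2.resize(b['img'][140:180,290:340],None,fx=16,fy=12,interpolation=cv2.INTER_CUBIC)
for x in(-90,-80,-70,-60):print(x,((proj(b,st2w(s,[(x/1e3,0,.03)]))+.5-[290,140])*[16,12]).round())
cv2.imwrite('pics/c7.png',cv2.convertScaleAbs(ib,alpha=1.8)[:,:,::-1])
E
```

```text
t 7.1 stage tip mm [-77.19  -0.18 -32.71] F stage [-0.35  0.25  1.14] w -0.0002
-90 [[372. 267.]]
-80 [[365. 294.]]
-70 [[358. 321.]]
-60 [[351. 348.]]
```

View pics/c7.png

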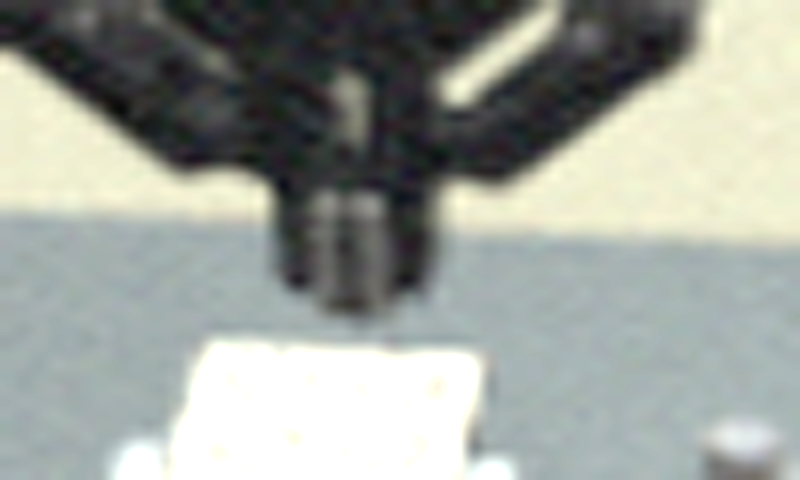

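Picture 9: the tip end is at about (360,312), close to the stage surface line, and the z force is slightly up. I'll go down in finer steps.

Request:
arm_command(
  plan=[
    [[0.01, 0, 0, 0, 0, 0], [0.02, 0, 0, 0, 0, 0], [0.02, 0, 0, 0, 0, 0]],
  ],
)

```text
time_s: 7.5
position: [0.4596, -0.0415, 0.0222]
tool_rot: [[0.0, -0.252, 0.968], [-0.0, 0.968, 0.252], [-1.0, -0.0, 0.0]]
ft_force: [-2.9, 0.6, 8.2]
grip_width: -0.0001
```

```bash
python3 -c "
from h import *
st()"
```

```text
t 7.5 stage tip mm [-77.15  -0.18 -32.76] F stage [-2.67  1.27  8.25] w -0.0001
```

Contact: 8 N at reported TCP z = 0.0222, so the real fingertips stand 7.8 mm behind the reported TCP (calibrated by touch). I'll lift to 3.5 mm and approach the plate.

Request:
arm_command(
  plan=[
    [[-0.16, 0, 0, 0, 0, 0], [-0.16, 0, 0.05, 0, 0, 0], [-0.16, 0, 0.12, 0, 0, 0], [-0.16, 0, 0.2, 0, 0, 0], [-0.16, 0, 0.28, 0, 0, 0], [-0.16, 0, 0.34, 0, 0, 0], [-0.16, 0, 0.38, 0, 0, 0], [-0.16, 0, 0.4, 0, 0, 0]],
  ],
)

```text
time_s: 8.3
position: [0.4693, -0.0389, 0.0257]
tool_rot: [[-0.0, -0.252, 0.968], [-0.0, 0.968, 0.252], [-1.0, 0.0, -0.0]]
ft_force: [-0.2, -0.5, -0.6]
grip_width: -0.0005
```

```bash
sed -i 's/.03+tip+.025)/.03+tip-.0078)/; s/p-\[0,0,55\]/p-[0,0,22.2]/' h.py; python3 -c "
from h import *
st()"
```

```text
t 8.3 stage tip mm [-67.08  -0.17   3.54] F stage [-0.3  -0.47 -0.63] w -0.0005
```

Request:
arm_command(
  plan=[
    [[0, 0, 0.05, 0, 0, 0], [0, 0, 0.1, 0, 0, 0], [0, 0, 0.16, 0, 0, 0], [0, 0, 0.22, 0, 0, 0], [0, 0, 0.28, 0, 0, 0], [0, 0, 0.34, 0, 0, 0], [0, 0, 0.4, 0, 0, 0], [0, 0, 0.46, 0, 0, 0], [0, 0, 0.52, 0, 0, 0], [0, 0, 0.56, 0, 0, 0]],
  ],
)

```text
time_s: 9.3
position: [0.4829, -0.0354, 0.0258]
tool_rot: [[0.0, -0.252, 0.968], [-0.0, 0.968, 0.252], [-1.0, -0.0, 0.0]]
ft_force: [0.2, -0.8, 0.6]
grip_width: 0.0002
```

```bash
python3 - <<'E'
from h import *
from rig import get_image
st();t=get_image('top');b=get_image('scene');s=np.load('s.npy')
f=lambda r,x,y,w,h,k:cv2.resize(r['img'][y:y+h,x:x+w],None,fx=k,fy=k,interpolation=cv2.INTER_CUBIC)
A=f(t,310,205,90,90,5);B=f(b,275,150,70,75,5)
for x in(30,35,40,45,50,55,60):print(x,((proj(b,st2w(s,[(x/1e3,0,.038)]))+.5-[275,150])*5).round(),((proj(t,st2w(s,[(x/1e3,0,.038)]))+.5-[310,205])*5).round())
c=np.zeros((450,800,3),np.uint8);c[:,:450]=A;c[:375,450:]=B
cv2.imwrite('pics/c8.png',cv2.convertScaleAbs(c,alpha=1.4)[:,:,::-1])
E
```

```text
t 9.3 stage tip mm [-53.04  -0.17   3.56] F stage [-0.04 -0.84  0.6 ] w 0.0002
30 [[162. 194.]] [[198. 186.]]
35 [[161. 200.]] [[194. 175.]]
40 [[160. 206.]] [[189. 164.]]
45 [[159. 213.]] [[184. 152.]]
50 [[157. 220.]] [[180. 141.]]
55 [[156. 226.]] [[175. 130.]]
60 [[155. 233.]] [[171. 118.]]
```

View pics/c8.png

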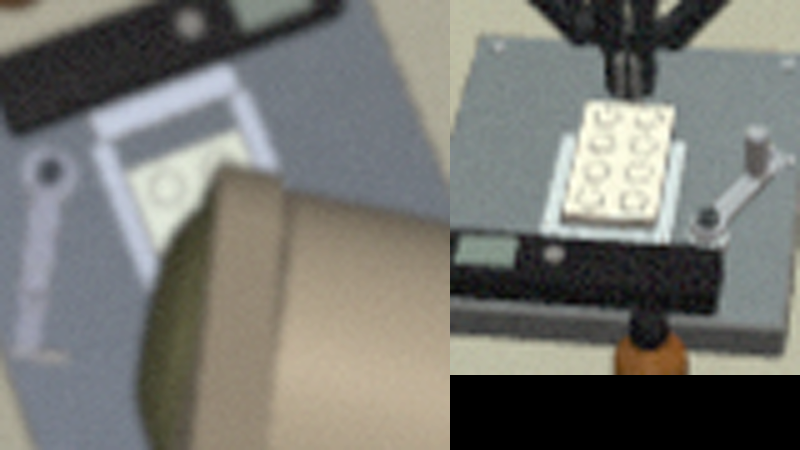

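Picture 10: the plate has moved, with its far edge mid-point at about top (184,152), scene (160,216), which is stage x ≈ 45–46. About 14 mm remain.

Request:
arm_command(
  plan=[
    [[0, 0, 0.05, 0, 0, 0], [0, 0, 0.1, 0, 0, 0], [0, 0, 0.14, 0, 0, 0], [0, 0, 0.18, 0, 0, 0], [0, 0, 0.22, 0, 0, 0], [0, 0, 0.26, 0, 0, 0], [0, 0, 0.3, 0, 0, 0], [0, 0, 0.34, 0, 0, 0], [0, 0, 0.36, 0, 0, 0], [0, 0, 0.38, 0, 0, 0]],
  ],
)

```text
time_s: 10.4
position: [0.492, -0.033, 0.0258]
tool_rot: [[-0.0, -0.252, 0.968], [-0.0, 0.968, 0.252], [-1.0, 0.0, -0.0]]
ft_force: [-0.4, -0.3, 0.3]
grip_width: -0.0005
```

Request:
arm_command(
  plan=[
    [[0, 0, 0.01, 0, 0, 0], [0, 0, 0.02, 0, 0, 0], [0, 0, 0.02, 0, 0, 0]],
  ],
)

```text
time_s: 10.7
position: [0.4925, -0.0329, 0.0258]
tool_rot: [[0.0, -0.252, 0.968], [0.0, 0.968, 0.252], [-1.0, -0.0, 0.0]]
ft_force: [-0.0, -0.3, -0.5]
grip_width: 0.0001
```

```bash
python3 -c "
from h import *
st()"
```

```text
t 10.7 stage tip mm [-43.13  -0.17   3.59] F stage [-0.12 -0.3  -0.51] w 0.0001
```

Request:
arm_command(
  plan=[
    [[0, 0, 0.01, 0, 0, 0], [0, 0, 0.02, 0, 0, 0], [0, 0, 0.02, 0, 0, 0]],
  ],
)

```text
time_s: 11.0
position: [0.493, -0.0328, 0.0258]
tool_rot: [[0.0, -0.252, 0.968], [-0.0, 0.968, 0.252], [-1.0, -0.0, 0.0]]
ft_force: [-0.7, -0.1, -0.8]
grip_width: 0.0003
```

Request:
arm_command(
  plan=[
    [[0, 0, 0.01, 0, 0, 0], [0, 0, 0.02, 0, 0, 0], [0, 0, 0.02, 0, 0, 0]],
  ],
)

```text
time_s: 11.3
position: [0.4935, -0.0326, 0.0258]
tool_rot: [[0.0, -0.252, 0.968], [-0.0, 0.968, 0.252], [-1.0, -0.0, 0.0]]
ft_force: [-0.5, -0.2, 0.8]
grip_width: -0.0004
```

Request:
arm_command(
  plan=[
    [[0, 0, 0.01, 0, 0, 0], [0, 0, 0.02, 0, 0, 0], [0, 0, 0.02, 0, 0, 0]],
  ],
)

```text
time_s: 11.6
position: [0.4939, -0.0325, 0.0258]
tool_rot: [[0.0, -0.252, 0.968], [-0.0, 0.968, 0.252], [-1.0, -0.0, 0.0]]
ft_force: [0.4, -0.6, -0.2]
grip_width: -0.0
```

Request:
arm_command(
  plan=[
    [[0, 0, 0.01, 0, 0, 0], [0, 0, 0.02, 0, 0, 0], [0, 0, 0.02, 0, 0, 0]],
  ],
)

```text
time_s: 11.9
position: [0.4944, -0.0324, 0.0258]
tool_rot: [[0.0, -0.252, 0.968], [-0.0, 0.968, 0.252], [-1.0, -0.0, 0.0]]
ft_force: [-0.2, -0.3, -0.3]
grip_width: -0.0002
```

Request:
arm_command(
  plan=[
    [[0, 0, 0.01, 0, 0, 0], [0, 0, 0.02, 0, 0, 0], [0, 0, 0.024, 0, 0, 0], [0, 0, 0.024, 0, 0, 0]],
  ],
)

```text
time_s: 12.3
position: [0.495, -0.0322, 0.0258]
tool_rot: [[0.0, -0.252, 0.968], [-0.0, 0.968, 0.252], [-1.0, -0.0, 0.0]]
ft_force: [0.5, 0.3, 0.3]
grip_width: 0.0005
```

Request:
arm_command(
  plan=[
    [[0, 0, 0.01, 0, 0, 0], [0, 0, 0.02, 0, 0, 0], [0, 0, 0.024, 0, 0, 0], [0, 0, 0.024, 0, 0, 0]],
  ],
)

```text
time_s: 12.7
position: [0.4956, -0.0321, 0.0258]
tool_rot: [[0.0, -0.252, 0.968], [-0.0, 0.968, 0.252], [-1.0, -0.0, 0.0]]
ft_force: [-1.2, 0.8, -0.3]
grip_width: 0.0001
```

Request:
arm_command(
  plan=[
    [[0, 0, 0.01, 0, 0, 0], [0, 0, 0.02, 0, 0, 0], [0, 0, 0.024, 0, 0, 0], [0, 0, 0.024, 0, 0, 0]],
  ],
)

```text
time_s: 13.1
position: [0.4962, -0.0319, 0.0258]
tool_rot: [[0.0, -0.252, 0.968], [0.0, 0.968, 0.252], [-1.0, -0.0, 0.0]]
ft_force: [-1.0, -0.3, 0.5]
grip_width: 0.0003
```

Request:
arm_command(
  plan=[
    [[0, 0, 0.01, 0, 0, 0], [0, 0, 0.02, 0, 0, 0], [0, 0, 0.024, 0, 0, 0], [0, 0, 0.024, 0, 0, 0]],
  ],
)

```text
time_s: 13.5
position: [0.4967, -0.0318, 0.0258]
tool_rot: [[-0.0, -0.252, 0.968], [-0.0, 0.968, 0.252], [-1.0, -0.0, -0.0]]
ft_force: [-1.2, -0.3, -0.6]
grip_width: -0.0004
```

Request:
arm_command(
  plan=[
    [[0, 0, 0.01, 0, 0, 0], [0, 0, 0.02, 0, 0, 0], [0, 0, 0.024, 0, 0, 0], [0, 0, 0.024, 0, 0, 0]],
  ],
)

```text
time_s: 13.9
position: [0.497, -0.0316, 0.0257]
tool_rot: [[-0.001, -0.252, 0.968], [0.0, 0.968, 0.252], [-1.0, 0.0, -0.001]]
ft_force: [-3.1, -0.5, 1.1]
grip_width: -0.0003
```

Request:
arm_command(
  plan=[
    [[0, 0, 0.006, 0, 0, 0], [0, 0, 0.012, 0, 0, 0], [0, 0, 0.012, 0, 0, 0], [0, 0, 0.012, 0, 0, 0]],
  ],
)

```text
time_s: 14.3
position: [0.4971, -0.0315, 0.0257]
tool_rot: [[-0.001, -0.252, 0.968], [0.0, 0.968, 0.252], [-1.0, 0.0, -0.001]]
ft_force: [-4.3, -0.9, 1.9]
grip_width: -0.0002
```

```bash
python3 -c "
from h import *
from rig import get_image
st();get_image('top');st()"
```

```text
t 14.3 stage tip mm [-3.833e+01 -2.000e-02  3.490e+00] F stage [-4.34  0.25  1.95] w -0.0002
t 14.35 stage tip mm [-3.833e+01 -2.000e-02  3.490e+00] F stage [-5.4   0.04  2.24] w 0.0003
```

Request:
arm_command(
  plan=[
    [[0, 0, 0.008, 0, 0, 0], [0, 0, 0.016, 0, 0, 0], [0, 0, 0.016, 0, 0, 0]],
  ],
)

```text
time_s: 14.65
position: [0.4971, -0.0314, 0.0257]
tool_rot: [[-0.002, -0.252, 0.968], [0.0, 0.968, 0.252], [-1.0, 0.001, -0.002]]
ft_force: [-6.9, -2.2, 2.3]
grip_width: 0.0
```

```bash
python3 -c "
from h import *
from rig import get_image
st();get_image('top');st();get_image('top');st()"
```

```text
t 14.65 stage tip mm [-38.28   0.08   3.46] F stage [-7.23 -0.35  2.31] w 0.0
t 14.7 stage tip mm [-38.27   0.04   3.46] F stage [-6.03 -0.73  3.46] w -0.0
t 14.75 stage tip mm [-38.26   0.06   3.47] F stage [-6.09 -0.62  3.69] w -0.0001
```

Request:
arm_command(
  plan=[
    [[0, 0, 0.008, 0, 0, 0], [0, 0, 0.008, 0, 0, 0], [0, 0, 0.008, 0, 0, 0], [0, 0, 0.008, 0, 0, 0]],
  ],
)

```text
time_s: 15.15
position: [0.4971, -0.0314, 0.0257]
tool_rot: [[-0.002, -0.252, 0.968], [0.0, 0.968, 0.252], [-1.0, 0.001, -0.002]]
ft_force: [-6.4, -2.2, 3.6]
grip_width: -0.0
```

```bash
python3 -c "
from h import *
from rig import get_image
st();get_image('top');st();get_image('top');st()"
```

```text
t 15.15 stage tip mm [-38.24   0.08   3.46] F stage [-6.77 -0.46  3.64] w -0.0
t 15.2 stage tip mm [-38.23   0.11   3.47] F stage [-7.49 -0.36  3.42] w 0.0002
t 15.25 stage tip mm [-38.26   0.08   3.44] F stage [-6.99  0.15  3.94] w 0.0
```

Request:
arm_command(
  plan=[
    [[0, 0, 0.006, 0, 0, 0], [0, 0, 0.006, 0, 0, 0], [0, 0, 0.006, 0, 0, 0], [0, 0, 0.006, 0, 0, 0], [0, 0, 0.006, 0, 0, 0], [0, 0, 0.006, 0, 0, 0], [0, 0, 0.006, 0, 0, 0], [0, 0, 0.006, 0, 0, 0], [0, 0, 0.006, 0, 0, 0], [0, 0, 0.006, 0, 0, 0]],
  ],
)

```text
time_s: 16.25
position: [0.4971, -0.0314, 0.0257]
tool_rot: [[-0.003, -0.252, 0.968], [0.0, 0.968, 0.252], [-1.0, 0.001, -0.003]]
ft_force: [-7.4, -2.5, 3.7]
grip_width: -0.0002
```

```bash
python3 -c "
from h import *
from rig import get_image
for i in range(5):st();get_image('top')"
```

```text
t 16.25 stage tip mm [-38.24   0.1    3.45] F stage [-7.77 -0.59  3.7 ] w -0.0002
t 16.3 stage tip mm [-38.23   0.1    3.43] F stage [-7.55 -0.8   4.52] w -0.0003
t 16.35 stage tip mm [-38.23   0.08   3.45] F stage [-7.95 -0.45  4.87] w -0.0001
t 16.4 stage tip mm [-38.22   0.09   3.45] F stage [-7.35 -0.47  4.23] w -0.0003
t 16.45 stage tip mm [-38.24   0.08   3.47] F stage [-7.65 -0.2   2.58] w -0.0002
```

The bedding press held at about 7.7 N for over 1.2 s. Now I'll retract, rise and move outside the post.

Request:
arm_command(
  plan=[
    [[0, 0, -0.05, 0, 0, 0], [0, 0, -0.2, 0, 0, 0], [0, 0, -0.5, 0, 0, 0], [-0.3, 0, -0.8, 0, 0, 0], [-1.5, 0, -0.8, 0, 0, 0], [-3.0, 0, -0.8, 0, 0, 0], [-3.0, 0, -0.8, 0, 0, 0], [-3.0, 0, -0.8, 0, 0, 0]],
  ],
)

```text
time_s: 17.3
position: [0.4789, -0.0366, 0.1016]
tool_rot: [[0.002, -0.252, 0.968], [-0.001, 0.968, 0.252], [-1.0, -0.001, 0.002]]
ft_force: [-0.0, 0.5, -0.5]
grip_width: 0.0
```

```bash
python3 -c "
from h import *
st();go(.013,.115,.078);go(.013,.115,.027)"
```

```text
t 17.3 stage tip mm [-57.21  -0.31  79.37] F stage [ 0.09  0.48 -0.51] w 0.0
[0.055, 4.613, 2.808, -0.001, 0.018, 0.011] pos [ 0.4789 -0.0366  0.1016] tgt [0.5178 0.0927 0.1002]
[2.095, 4.615, 2.804, -0.001, 0.018, 0.011] pos [ 0.4789 -0.0366  0.1016] tgt [0.5178 0.0927 0.0492]
```

Request:
arm_command(
  plan=[
    [[0, 1.5, 0.3, 0, 0, 0], [0, 3.2, 1.0, 0, 0, 0], [0, 4.6, 2.0, 0, 0, 0], [0, 4.6, 2.8, 0, 0, 0], [0.6, 4.6, 2.8, 0, 0, 0], [1.6, 4.6, 2.8, 0, 0, 0], [2.06, 4.6, 2.8, 0, 0, 0], [2.06, 4.6, 2.8, 0, 0, 0], [2.06, 4.6, 2.8, 0, 0, 0]],
  ],
)

```text
time_s: 18.2
position: [0.5177, 0.0924, 0.0494]
tool_rot: [[-0.0, -0.252, 0.968], [0.0, 0.968, 0.252], [-1.0, 0.0, -0.0]]
ft_force: [0.6, -0.0, -0.9]
grip_width: -0.0002
```

```bash
python3 - <<'E'
from h import *
from rig import get_image
st();t=get_image('top');b=get_image('scene');s=np.load('s.npy')
f=lambda r,x,y,w,h,k:cv2.resize(r['img'][y:y+h,x:x+w],None,fx=k,fy=k,interpolation=cv2.INTER_CUBIC)
A=f(t,310,205,100,100,4);B=f(b,290,130,80,100,5)
c=np.zeros((500,800,3),np.uint8);c[:400,:400]=A;c[:,400:]=B
cv2.imwrite('pics/c9.png',cv2.convertScaleAbs(c,alpha=1.4)[:,:,::-1])
E
```

```text
t 18.2 stage tip mm [ 12.88 114.68  27.25] F stage [ 0.54 -0.15 -0.86] w -0.0002
```

View pics/c9.png

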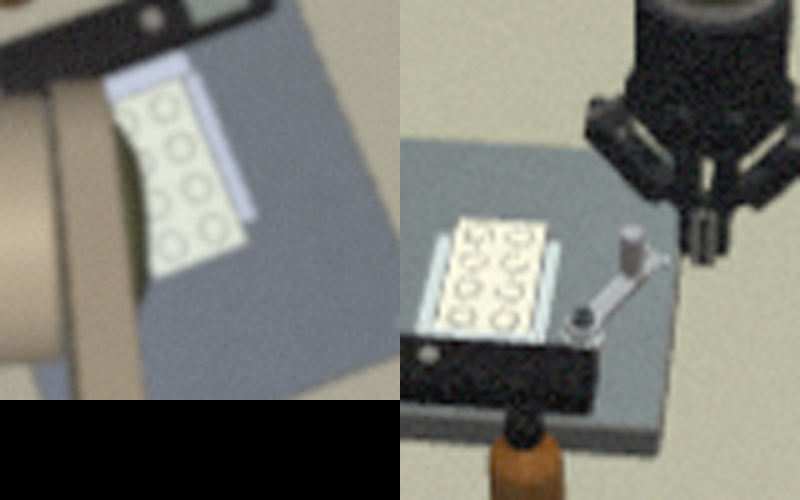

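Picture 11: the plate is against the end stop (top, far edge at (150,80)). The post at scene (632,250) is just inside the fingertips at (705,250). I'll push along stage -y.

Request:
arm_command(
  plan=[
    [[0, -0.08, 0, 0, 0, 0], [0, -0.16, 0, 0, 0, 0], [0, -0.24, 0, 0, 0, 0], [0, -0.32, 0, 0, 0, 0], [0, -0.4, 0, 0, 0, 0], [0, -0.48, 0, 0, 0, 0], [0, -0.56, 0, 0, 0, 0], [0, -0.66, 0, 0, 0, 0], [0, -0.76, 0, 0, 0, 0], [0, -0.86, 0, 0, 0, 0]],
  ],
)

```text
time_s: 19.3
position: [0.5225, 0.0718, 0.0491]
tool_rot: [[-0.002, -0.252, 0.968], [0.001, 0.968, 0.252], [-1.0, 0.001, -0.001]]
ft_force: [-2.6, 2.2, 0.7]
grip_width: -0.0001
```

Request:
arm_command(
  plan=[
    [[0, -0.1, 0, 0, 0, 0], [0, -0.2, 0, 0, 0, 0], [0, -0.3, 0, 0, 0, 0], [0, -0.4, 0, 0, 0, 0], [0, -0.5, 0, 0, 0, 0], [0, -0.6, 0, 0, 0, 0], [0, -0.7, 0, 0, 0, 0], [0, -0.8, 0, 0, 0, 0], [0, -0.9, 0, 0, 0, 0], [0, -1.0, 0, 0, 0, 0]],
  ],
)

```text
time_s: 20.3
position: [0.5295, 0.0473, 0.0493]
tool_rot: [[0.0, -0.252, 0.968], [-0.0, 0.968, 0.252], [-1.0, -0.0, 0.0]]
ft_force: [-0.7, 1.0, 0.2]
grip_width: -0.0
```

```bash
python3 -c "
from h import *
st()"
```

```text
t 20.3 stage tip mm [12.93 68.09 27.08] F stage [-0.44  1.15  0.23] w -0.0
```

Request:
arm_command(
  plan=[
    [[0, -0.05, 0, 0, 0, 0], [0, -0.1, 0, 0, 0, 0], [0, -0.15, 0, 0, 0, 0], [0, -0.2, 0, 0, 0, 0], [0, -0.25, 0, 0, 0, 0], [0, -0.3, 0, 0, 0, 0], [0, -0.35, 0, 0, 0, 0], [0, -0.4, 0, 0, 0, 0], [0, -0.44, 0, 0, 0, 0], [0, -0.48, 0, 0, 0, 0]],
  ],
)

```text
time_s: 21.3
position: [0.5331, 0.0369, 0.0494]
tool_rot: [[0.002, -0.252, 0.968], [0.002, 0.968, 0.252], [-1.0, 0.001, 0.002]]
ft_force: [0.8, 3.5, -1.1]
grip_width: 0.0001
```

Request:
arm_command(
  plan=[
    [[0, -0.03, 0, 0, 0, 0], [0, -0.06, 0, 0, 0, 0], [0, -0.09, 0, 0, 0, 0], [0, -0.12, 0, 0, 0, 0], [0, -0.12, 0, 0, 0, 0]],
  ],
)

```text
time_s: 21.8
position: [0.5335, 0.0333, 0.0493]
tool_rot: [[0.001, -0.252, 0.968], [0.001, 0.968, 0.252], [-1.0, 0.0, 0.001]]
ft_force: [1.9, 4.8, -0.5]
grip_width: -0.0001
```

```bash
python3 -c "
from h import *
st()"
```

```text
t 21.8 stage tip mm [13.25 53.49 27.15] F stage [ 3.1   4.18 -0.48] w -0.0001
```

Request:
arm_command(
  plan=[
    [[0, -0.03, 0, 0, 0, 0], [0, -0.06, 0, 0, 0, 0], [0, -0.09, 0, 0, 0, 0], [0, -0.12, 0, 0, 0, 0], [0, -0.12, 0, 0, 0, 0]],
  ],
)

```text
time_s: 22.3
position: [0.5343, 0.0305, 0.0493]
tool_rot: [[0.001, -0.252, 0.968], [0.001, 0.968, 0.252], [-1.0, 0.001, 0.001]]
ft_force: [1.8, 6.8, -1.2]
grip_width: 0.0001
```

```bash
python3 -c "
from h import *
st()"
```

```text
t 22.3 stage tip mm [13.33 50.61 27.13] F stage [ 3.5   6.12 -1.21] w 0.0001
```

Request:
arm_command(
  plan=[
    [[0, -0.03, 0, 0, 0, 0], [0, -0.06, 0, 0, 0, 0], [0, -0.06, 0, 0, 0, 0]],
  ],
)

```text
time_s: 22.6
position: [0.5345, 0.029, 0.0493]
tool_rot: [[0.0, -0.252, 0.968], [0.001, 0.968, 0.252], [-1.0, 0.001, 0.0]]
ft_force: [1.4, 4.4, -0.4]
grip_width: -0.0001
```

```bash
python3 -c "
from h import *
st()"
```

```text
t 22.6 stage tip mm [13.11 49.11 27.08] F stage [ 2.42  3.89 -0.39] w -0.0001
```

Request:
arm_command(
  plan=[
    [[0, -0.02, 0, 0, 0, 0], [0, -0.04, 0, 0, 0, 0], [0, -0.04, 0, 0, 0, 0]],
  ],
)

```text
time_s: 22.9
position: [0.5345, 0.028, 0.0492]
tool_rot: [[-0.0, -0.252, 0.968], [0.001, 0.968, 0.252], [-1.0, 0.001, 0.0]]
ft_force: [0.6, 4.6, -1.3]
grip_width: 0.0
```

Request:
arm_command(
  plan=[
    [[0, -0.02, 0, 0, 0, 0], [0, -0.02, 0, 0, 0, 0]],
  ],
)

```text
time_s: 23.1
position: [0.5345, 0.0274, 0.0492]
tool_rot: [[-0.0, -0.252, 0.968], [0.0, 0.968, 0.252], [-1.0, 0.001, -0.0]]
ft_force: [0.5, 5.0, -1.2]
grip_width: 0.0001
```

```bash
python3 -c "
from h import *
st()"
```

```text
t 23.1 stage tip mm [12.78 47.59 27.  ] F stage [ 1.75  4.68 -1.24] w 0.0001
```

Request:
arm_command(
  plan=[
    [[0, -0.02, 0, 0, 0, 0], [0, -0.03, 0, 0, 0, 0], [0, -0.03, 0, 0, 0, 0]],
  ],
)

```text
time_s: 23.4
position: [0.5346, 0.0272, 0.0492]
tool_rot: [[-0.001, -0.252, 0.968], [0.001, 0.968, 0.252], [-1.0, 0.001, -0.0]]
ft_force: [0.4, 8.4, 0.3]
grip_width: -0.0001
```

```bash
python3 -c "
from h import *
st()"
```

```text
t 23.4 stage tip mm [12.76 47.31 26.99] F stage [2.55 8.   0.3 ] w -0.0001
```

Request:
arm_command(
  plan=[
    [[0, -0.01, 0, 0, 0, 0], [0, -0.02, 0, 0, 0, 0], [0, -0.02, 0, 0, 0, 0]],
  ],
)

```text
time_s: 23.7
position: [0.5346, 0.027, 0.0491]
tool_rot: [[-0.001, -0.252, 0.968], [0.002, 0.968, 0.252], [-1.0, 0.002, -0.0]]
ft_force: [1.0, 9.4, -0.7]
grip_width: -0.0003
```

```bash
python3 -c "
from h import *
st()"
```

```text
t 23.7 stage tip mm [12.73 47.19 26.95] F stage [ 3.3   8.9  -0.69] w -0.0003
```

Request:
arm_command(
  plan=[
    [[0, -0.01, 0, 0, 0, 0], [0, -0.02, 0, 0, 0, 0], [0, -0.02, 0, 0, 0, 0], [0, -0.02, 0, 0, 0, 0]],
  ],
)

```text
time_s: 24.1
position: [0.5346, 0.0268, 0.0491]
tool_rot: [[-0.001, -0.252, 0.968], [0.002, 0.968, 0.252], [-1.0, 0.002, -0.0]]
ft_force: [-0.7, 11.3, 0.1]
grip_width: 0.0002
```

```bash
python3 -c "
from h import *
st();go(.014,-.002,.08)"
```

```text
t 24.1 stage tip mm [12.71 46.99 26.94] F stage [ 2.12 11.1   0.09] w 0.0002
[-2.127, -1.954, 0.05, 0.002, -0.005, -0.024] pos [0.5346 0.0268 0.0491] tgt [ 0.5482 -0.0202  0.1022]
```

The clip is at its inner stop: 11 N and no further travel. Now I'll back off, lift over and move inside while it stays clamped.

Request:
arm_command(
  plan=[
    [[0, 0.1, 0, 0, 0, 0], [0, 0.4, 0, 0, 0, 0], [-0.6, 0.6, 0, 0, 0, 0], [-1.6, 0.6, 0, 0, 0, 0], [-2.15, 0.6, 0, 0, 0, 0], [-2.15, 0.2, 0, 0, 0, 0], [-2.15, -0.8, 0, 0, 0, 0], [-2.15, -1.6, 0, 0, 0, 0], [-2.15, -1.92, 0.05, 0, 0, 0], [-2.15, -1.92, 0.05, 0, 0, 0]],
  ],
)

```text
time_s: 25.1
position: [0.5485, -0.0217, 0.1022]
tool_rot: [[-0.001, -0.25, 0.968], [0.0, 0.968, 0.25], [-1.0, 0.0, -0.001]]
ft_force: [0.4, -0.4, -0.1]
grip_width: 0.0001
```

```bash
python3 - <<'E'
from h import *
from rig import get_image
st();go(.014,-.002,.027);b=get_image('scene');t=get_image('top')
f=lambda r,x,y,w,h,k:cv2.resize(r['img'][y:y+h,x:x+w],None,fx=k,fy=k,interpolation=cv2.INTER_CUBIC)
A=f(t,310,205,100,100,4);B=f(b,290,130,80,100,5)
c=np.zeros((500,800,3),np.uint8);c[:400,:400]=A;c[:,400:]=B
cv2.imwrite('pics/clamped.png',cv2.convertScaleAbs(c,alpha=1.4)[:,:,::-1])
E
```

```text
t 25.1 stage tip mm [13.89 -3.44 80.03] F stage [ 0.32 -0.54 -0.07] w 0.0001
[2.121, 0.057, 0.006, -0.017, -0.009, -0.002] pos [ 0.5485 -0.0217  0.1022] tgt [ 0.5482 -0.0202  0.0492]
```

Request:
arm_command(
  plan=[
    [[0.5, 0.04, 0, 0, 0, 0], [1.0, 0.04, 0, 0, 0, 0], [1.4, 0.04, 0, 0, 0, 0], [1.8, 0.04, 0, 0, 0, 0], [2.0, 0.04, 0, 0, 0, 0], [2.12, 0.04, 0, 0, 0, 0], [2.12, 0.04, 0, 0, 0, 0], [2.12, 0.04, 0, 0, 0, 0], [2.12, 0.04, 0, 0, 0, 0], [2.12, 0.04, 0, 0, 0, 0]],
  ],
)

```text
time_s: 26.2
position: [0.5483, -0.0197, 0.0503]
tool_rot: [[0.001, -0.252, 0.968], [-0.0, 0.968, 0.252], [-1.0, -0.0, 0.001]]
ft_force: [-0.6, -0.0, 0.1]
grip_width: -0.0002
```

Request:
arm_command(
  plan=[
    [[0, 0, 0, 0, 0, 0], [0, 0, 0, 0, 0, 0], [0, 0, 0, 0, 0, 0], [0, 0, 0, 0, 0, 0], [0, 0, 0, 0, 0, 0], [0, 0, 0, 0, 0, 0], [0, 0, 0, 0, 0, 0], [0, 0, 0, 0, 0, 0], [0, 0, 0, 0, 0, 0], [0, 0, 0, 0, 0, 0]],
  ],
)

```text
time_s: 27.2
position: [0.5482, -0.0196, 0.05]
tool_rot: [[-0.0, -0.252, 0.968], [0.0, 0.968, 0.252], [-1.0, 0.0, -0.0]]
ft_force: [-0.2, 0.3, 0.3]
grip_width: -0.0
```

Request:
arm_command(
  plan=[
    [[0, 0, 0, 0, 0, 0], [0, 0, 0, 0, 0, 0], [0, 0, 0, 0, 0, 0], [0, 0, 0, 0, 0, 0], [0, 0, 0, 0, 0, 0], [0, 0, 0, 0, 0, 0], [0, 0, 0, 0, 0, 0], [0, 0, 0, 0, 0, 0], [0, 0, 0, 0, 0, 0], [0, 0, 0, 0, 0, 0]],
  ],
)

```text
time_s: 28.2
position: [0.5482, -0.0196, 0.05]
tool_rot: [[-0.0, -0.252, 0.968], [0.0, 0.968, 0.252], [-1.0, 0.0, -0.0]]
ft_force: [0.7, -0.2, -0.4]
grip_width: -0.0002
```

```bash
python3 -c "
from h import *
st()"
```

```text
t 28.2 stage tip mm [14.14 -1.39 27.8 ] F stage [ 0.62 -0.34 -0.42] w -0.0002
```

Request:
arm_command(
  plan=[
    [[0, 0.07, 0, 0, 0, 0], [0, 0.14, 0, 0, 0, 0], [0, 0.21, 0, 0, 0, 0], [0, 0.28, 0, 0, 0, 0], [0, 0.33, 0, 0, 0, 0], [0, 0.37, 0, 0, 0, 0], [0, 0.41, 0, 0, 0, 0], [0, 0.45, 0, 0, 0, 0], [0, 0.49, 0, 0, 0, 0], [0, 0.53, 0, 0, 0, 0]],
  ],
)

```text
time_s: 29.2
position: [0.5447, -0.008, 0.0501]
tool_rot: [[-0.001, -0.252, 0.968], [-0.002, 0.968, 0.252], [-1.0, -0.002, -0.001]]
ft_force: [-2.6, -9.7, 2.2]
grip_width: 0.0
```

Request:
arm_command(
  plan=[
    [[0, 0.05, 0, 0, 0, 0], [0, 0.1, 0, 0, 0, 0], [0, 0.15, 0, 0, 0, 0], [0, 0.2, 0, 0, 0, 0], [0, 0.25, 0, 0, 0, 0], [0, 0.3, 0, 0, 0, 0], [0, 0.35, 0, 0, 0, 0], [0, 0.4, 0, 0, 0, 0], [0, 0.45, 0, 0, 0, 0], [0, 0.5, 0, 0, 0, 0]],
  ],
)

```text
time_s: 30.2
position: [0.5417, 0.0054, 0.05]
tool_rot: [[-0.0, -0.252, 0.968], [0.0, 0.968, 0.252], [-1.0, 0.0, -0.0]]
ft_force: [-0.3, -2.0, 0.5]
grip_width: -0.0003
```

```bash
python3 -c "
from h import *
st()"
```

```text
t 30.2 stage tip mm [14.14 24.51 27.78] F stage [-0.78 -1.91  0.5 ] w -0.0003
```

Request:
arm_command(
  plan=[
    [[0, 0.1, 0, 0, 0, 0], [0, 0.2, 0, 0, 0, 0], [0, 0.32, 0, 0, 0, 0], [0, 0.44, 0, 0, 0, 0], [0, 0.56, 0, 0, 0, 0], [0, 0.68, 0, 0, 0, 0], [0, 0.8, 0, 0, 0, 0], [0, 0.92, 0, 0, 0, 0], [0, 1.02, 0, 0, 0, 0], [0, 1.1, 0, 0, 0, 0]],
  ],
)

```text
time_s: 31.2
position: [0.5351, 0.0321, 0.0502]
tool_rot: [[0.001, -0.252, 0.968], [-0.0, 0.968, 0.252], [-1.0, -0.0, 0.001]]
ft_force: [2.4, -0.9, 0.0]
grip_width: 0.0
```

Request:
arm_command(
  plan=[
    [[0, 0.04, 0, 0, 0, 0], [0, 0.08, 0, 0, 0, 0], [0, 0.12, 0, 0, 0, 0], [0, 0.12, 0, 0, 0, 0]],
  ],
)

```text
time_s: 31.6
position: [0.534, 0.0349, 0.05]
tool_rot: [[-0.0, -0.252, 0.968], [0.0, 0.968, 0.252], [-1.0, 0.0, -0.0]]
ft_force: [0.4, -0.6, 0.2]
grip_width: 0.0001
```

```bash
python3 -c "
from h import *
st()"
```

```text
t 31.6 stage tip mm [14.11 54.92 27.82] F stage [ 0.22 -0.67  0.19] w 0.0001
```

Request:
arm_command(
  plan=[
    [[0, 0.03, 0, 0, 0, 0], [0, 0.06, 0, 0, 0, 0], [0, 0.08, 0, 0, 0, 0], [0, 0.08, 0, 0, 0, 0]],
  ],
)

```text
time_s: 32.0
position: [0.5335, 0.0368, 0.05]
tool_rot: [[-0.0, -0.252, 0.968], [0.0, 0.968, 0.252], [-1.0, 0.0, -0.0]]
ft_force: [0.8, -1.5, 0.8]
grip_width: 0.0001
```

```bash
python3 -c "
from h import *
st()"
```

```text
t 32.0 stage tip mm [14.11 56.9  27.81] F stage [ 0.39 -1.6   0.76] w 0.0001
```

Request:
arm_command(
  plan=[
    [[0, 0.02, 0, 0, 0, 0], [0, 0.04, 0, 0, 0, 0], [0, 0.05, 0, 0, 0, 0], [0, 0.05, 0, 0, 0, 0]],
  ],
)

```text
time_s: 32.4
position: [0.5332, 0.0379, 0.05]
tool_rot: [[0.0, -0.252, 0.968], [-0.0, 0.968, 0.252], [-1.0, -0.0, 0.0]]
ft_force: [1.4, -1.4, -0.7]
grip_width: -0.0002
```

```bash
python3 -c "
from h import *
st()"
```

```text
t 32.4 stage tip mm [14.16 58.07 27.83] F stage [ 1.02 -1.73 -0.71] w -0.0002
```

Request:
arm_command(
  plan=[
    [[0, 0.02, 0, 0, 0, 0], [0, 0.04, 0, 0, 0, 0], [0, 0.04, 0, 0, 0, 0]],
  ],
)

```text
time_s: 32.7
position: [0.5332, 0.0382, 0.0501]
tool_rot: [[0.001, -0.252, 0.968], [-0.001, 0.968, 0.252], [-1.0, -0.001, 0.0]]
ft_force: [2.9, -6.7, -0.3]
grip_width: 0.0003
```

```bash
python3 -c "
from h import *
st()"
```

```text
t 32.7 stage tip mm [14.25 58.36 27.87] F stage [ 1.15 -7.18 -0.33] w 0.0003
```

Hard stop reached (7 N). One more short press to seat it, then back off and lift.

Request:
arm_command(
  plan=[
    [[0, 0.012, 0, 0, 0, 0], [0, 0.024, 0, 0, 0, 0], [0, 0.024, 0, 0, 0, 0], [0, 0.024, 0, 0, 0, 0]],
  ],
)

```text
time_s: 33.1
position: [0.5332, 0.0384, 0.0501]
tool_rot: [[0.001, -0.252, 0.968], [-0.002, 0.968, 0.252], [-1.0, -0.002, 0.0]]
ft_force: [3.2, -8.1, -2.1]
grip_width: -0.0001
```

Request:
arm_command(
  plan=[
    [[0, -0.1, 0, 0, 0, 0], [0, -0.3, 0, 0, 0, 0], [0, -0.5, 0, 0, 0, 0], [-0.6, -0.5, 0, 0, 0, 0], [-2.0, -0.5, 0, 0, 0, 0], [-4.0, -0.5, 0, 0, 0, 0], [-4.0, -0.5, -2.0, 0, 0, 0], [-4.0, -0.5, -4.0, 0, 0, 0], [-4.0, -0.5, -6.0, 0, 0, 0], [-4.0, -0.5, -6.0, 0, 0, 0]],
  ],
)

```text
time_s: 34.1
position: [0.385, -0.01, 0.1494]
tool_rot: [[-0.005, -0.251, 0.968], [0.002, 0.968, 0.251], [-1.0, 0.003, -0.004]]
ft_force: [0.8, 0.0, -0.1]
grip_width: -0.0001
```

```bash
python3 - <<'E'
from h import *
from rig import get_image
st();b=get_image('scene');t=get_image('top');st()
f=lambda r,x,y,w,h,k:cv2.resize(r['img'][y:y+h,x:x+w],None,fx=k,fy=k,interpolation=cv2.INTER_CUBIC)
C=cv2.imread('pics/clamped.png')[:,400:]
c=np.zeros((600,800,3),np.uint8);c[:400,:400]=f(t,300,190,100,100,4);c[400:,:320]=cv2.resize(b['img'],(320,200));c[:500,400:]=f(b,290,130,80,100,5)
c=cv2.convertScaleAbs(c,alpha=1.4)[:,:,::-1].copy();c[400:600,330:490]=cv2.resize(C,(160,200))
cv2.imwrite('pics/end.png',c)
E
```

```text
t 34.1 stage tip mm [-141.33   49.08  127.24] F stage [ 0.75 -0.15 -0.07] w -0.0001
t 34.2 stage tip mm [-136.2    46.99  128.25] F stage [-0.56 -0.99  0.4 ] w 0.0001
```

View pics/end.png

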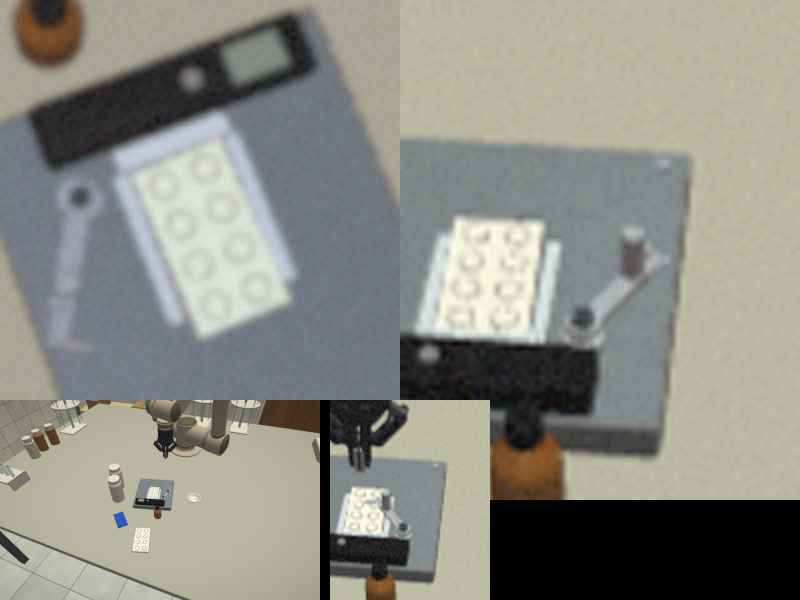

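Final picture (12): the plate's far edge is flush with the stop at top (180,155). The clip points clear again, with its post at scene (632,250) as at the start. The inset taken during the dwell shows it over the plate. Bottles and dish look undisturbed.

Request:
arm_command(
  plan=[
    [[0, 0, 0, 0, 0, 0], [0, 0, 0, 0, 0, 0], [0, 0, 0, 0, 0, 0]],
  ],
)

```text
time_s: 34.5
position: [0.3915, -0.0104, 0.1499]
tool_rot: [[-0.0, -0.253, 0.968], [0.0, 0.968, 0.253], [-1.0, 0.0, -0.0]]
ft_force: [-0.0, 0.4, 0.5]
grip_width: 0.0003
```

```bash
python3 -c "
from rig import workorder
print(workorder.close_job())"
```

```text
the job is handed in; nothing more can be done
None
```

I finished the job in the order asked and handed it in at 34.5 s, with the arm clear of everything.

- **Plate:** I slid it about 22 mm to the end stop and bedded it at about 7.7 N for over 1.2 s. The highest push I read along the guides was 8 N. In the last pictures its far edge is flush with the stop.
- **Clip on:** I pushed it to the inner stop, where it stopped moving at about 11 N. It then stayed clamped and untouched for about 4 s.
- **Clip clear:** I pushed it back to the outer stop, seating it at about 8–9 N. The highest I read on the way was about 10 N, as the nose dragged off the plate. In the last pictures its post is where it was at the start.
- **Bottles and dish:** they look undisturbed in the last scene picture.

- **Fingertip mismatch:** the documented fingertip position was wrong. The real tips stand about 33 mm farther back along the tool than stated. I saw this in the pictures and measured it by lightly touching the stage at about 8 N; all working heights used that value.
- **Plate contact offset:** contact with the plate at home came about 2.7 mm off what I expected along the guides. I went by the force, so this did not affect the result.
- **Limits of the checks:** I read forces only between moves, so short peaks in between were not seen. I judged both clip stops by force and travel, not by a joint reading.

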